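# Load a specimen under the microscope, polished face up

## Task

Take the blue holder (with the brass specimen) from the drying rack and lay it flat in the pocket of the microscope's turntable, polished brass face up, fully seated and let go. Then turn the turntable clockwise (it has a red handle) all the way to its end stop, so that the specimen sits under the objective. Do not bump the microscope, and leave the grey holder and everything else on the bench where they are.

Things in the scene. Friction and masses are not known exactly. Their poses are not given: they have to be found in the camera images.
- holder: specimen holder to load: block 90 x 54 x 20 mm, 0.16 kg, blue frame, 38 mm polished brass disc in its front, black rubber back. Origin: centre of the black back. x along the 90 mm length, y along the 54 mm width, z out of the polished face (at z = 20 mm). Starts on either easel of the rack on its short edge, +x up the slope, leaning back 40 degrees, polished face to the robot
- spare_holder: another holder of the same size and frame, grey with a copper disc, leaning on the other easel in the same way; must stay
- rack: white drying rack, fixed: base 130 x 250 x 12 mm, two easels at y = +65 and -65 mm. Each has a 30 mm wide back support sloping 50 degrees from level and a 44 mm wide ledge about 30 mm above the bench; a 54 mm wide holder overhangs both on either side. Origin: centre of the base's underside; -x is the front, towards the robot
- pocket (a point): centre of the pocket's floor, 54 mm above the bench. x: along the pocket, outward from the turntable's axis (100 mm away); z up. Black pocket 96 x 58 mm inside, 7 mm fences at the ends (with flared lips, 12 mm high) and 16 mm along each corner; between (64 mm) the sides are open and the floor is 30 mm wide, 22 mm above the disc: finger room beside and below the holder. Fits either way round
- handle (a point): the turntable's red handle, an upright round post 22 mm in diameter, 50 mm tall above the disc; this point is on its axis, 20 mm below its top, about 62 mm above the bench and 115 mm from the turntable's axis
- turntable_hinge (a point): point on the turntable's upright axis, on the top of the disc (aluminium, 320 mm in diameter, top 32 mm above the bench)
- turntable (a joint): angle of the turntable in rad, growing clockwise seen from above; 0 to 3.054, which is the end stop with the pocket under the objective; starts between 0 and 0.4; stays where it is left (friction, 1 to 2 N at the handle)
- microscope: grey microscope, fixed left of the turntable (+y), 420 mm tall, white camera on top. Origin: on the turntable's axis at bench height. In its frame (mm) the objective hangs at x 50, y 87, tip 98 above the bench (24 above a seated holder); nosepiece of radius 36 from 153 up; the 60 wide arm leads to +y at height 175 to 225
- dish: closed clear culture dish, 60 mm diameter, 18 mm high, bystander; origin centre of underside
- reagent: amber reagent bottle, 60 mm diameter, 140 mm high, bystander; origin centre of underside
- slide_box: green slide box 100 x 170 x 35 mm, bystander; origin centre of underside
- paste_jar: white jar with orange lid, 70 mm diameter, 60 mm high, bystander; origin centre of underside
- beaker: glass beaker, 76 mm diameter, 90 mm high, bystander; origin centre of underside
- brush: small brush lying along its x, bystander
Mind the look-alikes: they are no part of the job. What is shaped like the holder but green is not meant.

How it is judged:
By the outcome, as a careful person would: the job done as asked, in the order asked, and still so for the second after the job is handed in, with the robot touching nothing.
It also fails if it takes over 64 s, if anything falls off the work surface, if the arm or the gripper's body presses on something with over 40 N, if the wrist force passes 120 N, or if a joint passes its speed limit or range.

## Robot

A 6-joint arm with a two-finger parallel gripper is mounted at the origin on the work surface. World frame = base frame: x ahead of the robot, y to its left, z up, the work surface at z = 0. Lengths are in m, angles in rad, forces in N, time in s.
With the tool pointing down it reaches from about 0.35 to 0.775 m from the base axis. Payload 5.5 kg.
Tool frame: the origin (TCP) lies midway between the tips of the shut fingers; the grasp point (between the pads) lies 19 mm behind it; z points along the fingers, y is the line along which they close (so a half turn about z gives the same grasp; the last joint's range is limited). The gripper opens to 85 mm and grips with 20 to 120 N. Pads are 22 mm wide; open, the fingers measure 114 mm over their backs; the gripper's body (76 mm by 85 mm) begins 54 mm behind the grasp point. The pads swing forward as they close: fully open they stand 13 mm farther back than shut.
Start: joints at [-1.43, 0.313, 0.046, 1.304, 0, 1.431], TCP at [0.159, -0.553, 0.209] pointing down, gripper open.
Joint ranges: [-2.76, 2.76], [-0.86, 1.69], [-1.03, 1.26], [-2.2, 2.34], [-1.47, 1.5], [-3.14, 3.14]. Speed limits (rad/s): [2.57, 2.57, 3.14, 3.14, 3.14, 3.14].

## Interface

Orientations are given as a unit quaternion [w, x, y, z].
In Python, from workcell import get_state, read_camera, camera_info, hand_in, recognise gives the robot as it stands.
- The arm moves only by the tool arm_command, never from a script. Its argument "moves" is one flat list of numbers, 7 for each row, row after row: the opening, from -1 (shut) to 1 (fully open), then the shift along the tool's x, y, z in mm, then the turn, a rotation vector about the tool's x, y, z in rad. A call has 1 to 8 rows; each row shifts and turns the commanded pose from where the row before left it, along the tool's axes as they then stand; what a row does not reach is not made up. A row lasts 1/8 s, in which the tool goes at most 62.5 mm and 10.7 degrees, less where a joint would pass 70% of its speed; a pose out of reach is approached as far as the arm can. A call with a gripper value outside its range is refused whole. The fingers move at their own pace and stop on an object; "newtons" is the grip in N (left out, the last holds). Time passes only in rows, so rows that do not move let the fingers close. It gives the time, the measured TCP pose, the force, the opening and the grip force at its end, in the units of the state.
- get_state(): the state, without advancing time (a new reading comes with each control period).
- read_camera(name): name is "side" or "top"; returns (picture, depth): 384x512x3 uint8, blue, green, red; 384x512 float32, m along the optical axis (not along the pixel's ray), 0 where there is no reading.
- camera_info(name): a dict with "fovy" (degrees; the focal length in pixels is half the picture's height over the tangent of half this angle, whatever the lens; pixels are square), "cx", "cy" (the principal point, pixels), "k1" (the pictures are not rectified: a ray, as slopes to the right and down, at radius r is drawn at 1 + k1 r^2 times it, then the intrinsics apply), "eye" and "orientation" of the camera in the world. Camera axes: x right, y down, z forward; pixel columns grow to the right and rows downward; lengths in m; the calibration is good to about 2 mm. A picture is of the moment at which its call begins. camera_info takes no time and is no camera call.
- hand_in(): hands the job in; it is judged then, once.
Trained networks look in the newest picture that a camera, given by its name, has taken for a name from the list of things; names that differ only in an ending like _2 or _b are one class to them, and where a whole thing is asked for, a point or a joint stands for the part that bears it (a point fixed in the world has none). Each returns a list of dicts, best first, with "confidence" (0 to 1); they miss things now and then, are a little off and sometimes report something else, mostly with a low value. They report only what shows in the picture. A call takes as long as a camera call. They do not tell look-alikes from the thing itself.
- recognise(camera, label): "point" ([column, row] in pixels, amid what is visible of it).
The state is a dict: "clock": time; "joint_pos": joint angles; "qvel": joint speeds; "tau": joint torques, N m; "tcp_pos": TCP position; "orientation": TCP orientation; "wrist_force": force on the tool from outside, world axes, zero at the start; "ft_torque": the same for the moment, N m; "finger_gap": finger opening in m; "grip_force": force on a finger pad.
Only numpy, scipy, OpenCV 4.12 (cv2) and the standard library are available. Lean on these libraries where they do the work, as an engineer would, in place of code of your own. Each camera call takes 0.05 s, during which the arm holds its last target. There are 200 camera calls.

## Working session

There is one attempt and no reset: what is moved stays moved. The work goes in short steps, Python scripts to look and compute and a tool call to move; the robot and the scene stay as the last step left them, time stands still between calls to the robot, and variables do not carry over. Pictures are saved under pics/ and viewed, at most 10 in all, crops included, and the job is handed in when it is done.

Besides the shell and the picture viewer there is one more tool, called as name(argument=value, ...) on one line, values as JSON. arm_command: Moves the arm, as the interface text tells. Its arguments: {"type":"object","properties":{"moves":{"type":"array"},"newtons":{"type":"number"}},"required":["moves"]}

```bash
ls; mkdir -p pics; cat > h.py <<'E'
import numpy as np, cv2
from scipy.spatial.transform import Rotation as R
from workcell import *
def rot(q): return R.from_quat([q[1],q[2],q[3],q[0]])
def cam(n):
    c=camera_info(n); f=192/np.tan(np.radians(c['fovy'])/2)
    return c,f
def rays(n,uv):
    c,f=cam(n); uv=np.atleast_2d(np.asarray(uv,float))
    d=(uv-[c['cx'],c['cy']])/f; s=d.copy()
    for _ in range(20): s=d/(1+c['k1']*(s**2).sum(1,keepdims=True))
    return s
def pts(n,uv,z):
    c,f=cam(n); s=rays(n,uv)
    return rot(c['orientation']).apply(np.c_[s,np.ones(len(s))]*np.reshape(z,(-1,1)))+c['eye']
def cloud(n,depth):
    v,u=np.mgrid[:384,:512]
    P=pts(n,np.c_[u.ravel(),v.ravel()],depth.ravel()).reshape(384,512,3)
    P[depth==0]=np.nan
    return P
def proj(n,P):
    c,f=cam(n); p=rot(c['orientation']).inv().apply(np.atleast_2d(P)-c['eye'])
    s=p[:,:2]/p[:,2:]; s=s*(1+c['k1']*(s**2).sum(1,keepdims=True))
    return s*f+[c['cx'],c['cy']]
E
python3 - <<'E'
from h import *
print(get_state())
for n in ('side','top'):
    print(camera_info(n))
    im,d=read_camera(n); np.savez(f'{n}0.npz',im=im,d=d); cv2.imwrite(f'pics/{n}0.png',im)
    P=cloud(n,d)
    for l in ['holder','spare_holder','rack','pocket','handle','turntable_hinge','microscope']:
        for r in recognise(n,l)[:3]:
            u,v=np.round(r['point']).astype(int); print(n,l,u,v,round(r['confidence'],2),P[v,u].round(3))
E
```

```text
pics
{'clock': 0.0, 'joint_pos': array([-1.42961497e+00,  3.14004721e-01,  4.49725418e-02,  1.30358737e+00,
       -4.48029885e-07,  1.43119706e+00]), 'qvel': array([ 0.00192101, -0.00053566, -0.00061067,  0.00065581,  0.00098256,
        0.00187606]), 'tau': array([ 4.27069222e-05, -4.80629075e+01,  2.98533654e+01,  1.95427827e-02,
       -3.94546680e-05, -1.38760214e-06]), 'tcp_pos': array([ 0.15924889, -0.55193676,  0.20830381]), 'orientation': array([-9.11610874e-04,  9.90161044e-01,  1.39929539e-01, -9.45139699e-07]), 'wrist_force': array([ 0.19676667, -0.35750184,  0.29103208]), 'ft_torque': array([-0.00471234,  0.01488053, -0.04680985]), 'grip_force': 0.0, 'finger_gap': 0.08546848010907226}
{'fovy': 45.42739465073445, 'cx': 252.52405773489565, 'cy': 195.27491309861952, 'k1': -0.16962326320098284, 'eye': array([ 0.4301819 , -1.1870522 ,  1.24303432]), 'orientation': array([-0.38246586,  0.92296522, -0.03679239,  0.0223917 ])}
side holder 249 259 0.65 [ 0.508 -0.321  0.093]
side holder 192 234 0.65 [ 0.324 -0.142  0.019]
side holder 197 266 0.62 [ 0.341 -0.286  0.025]
side spare
[... 447 characters left out ...]
764854942, 'k1': -0.1193233607699885, 'eye': array([ 0.42032013, -0.01856722,  1.49142954]), 'orientation': array([-0.02581306,  0.71632934, -0.69642525,  0.03460955])}
top holder 343 201 0.91 [ 0.512 -0.31   0.094]
top holder 324 256 0.81 [ 0.337 -0.266  0.021]
top holder 282 262 0.77 [ 0.315 -0.13   0.023]
top spare_holder 298 191 0.77 [ 0.54  -0.171  0.076]
top rack 316 198 0.57 [ 0.524 -0.238  0.011]
top pocket 178 187 0.84 [0.545 0.211 0.037]
top handle 177 190 0.98 [0.536 0.214 0.031]
top turntable_hinge 175 188 0.97 [0.541 0.219 0.046]
top turntable_hinge 299 192 0.28 [ 0.537 -0.174  0.08 ]
top microscope 105 150 0.58 [0.598 0.334 0.412]
top microscope 173 189 0.37 [0.538 0.225 0.045]
```

View pics/top0.png

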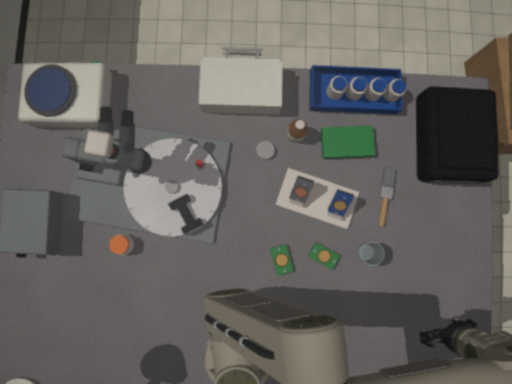

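View pics/side0.png

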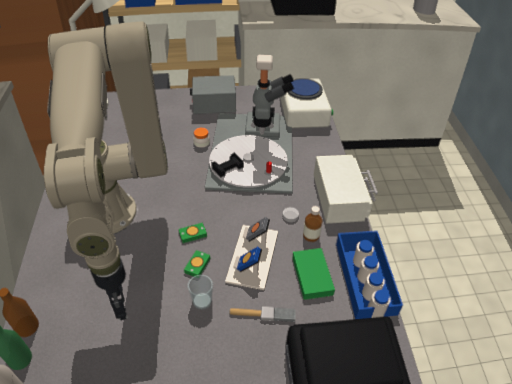

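The top view shows the blue holder at (343,201), the grey one at (302,190), and two green look-alikes at (282,260) and (324,256). The turntable centre is at (173,187), the pocket at (185,213), the red handle at (200,163) and the microscope at the upper left. In the side view the blue holder is at (249,259) and the grey one at (258,228).

Candidates: blue (343,201), grey (302,190), green (282,260), green (324,256). I choose the blue one leaning on the rack and check it in a close crop.

```bash
cat > m.py <<'E'
from h import *
A={n:np.load(n+'0.npz') for n in ('top','side')}
crops=[]
for n,(u,v) in (('top',(325,198)),('side',(253,245))):
    crops.append(cv2.resize(A[n]['im'][v-30:v+30,u-38:u+38],None,fx=5,fy=5,interpolation=cv2.INTER_CUBIC))
for n,(u,v) in (('top',(173,187)),('side',(248,160))):
    crops.append(cv2.resize(A[n]['im'][v-57:v+57,u-72:u+72],(380,300),interpolation=cv2.INTER_CUBIC))
cv2.imwrite('pics/crop1.png',np.vstack([np.hstack(crops[:2]),np.hstack(crops[2:])]))
def mask(n,name):
    hsv=cv2.cvtColor(A[n]['im'],cv2.COLOR_BGR2HSV); h,s,v=cv2.split(hsv)
    if name=='blue': return (h>100)&(h<135)&(s>110)
    if name=='red': return ((h<6)|(h>174))&(s>150)
    if name=='brass': return (h>8)&(h<32)&(s>70)
for n in A:
    P=cloud(n,A[n]['d'].astype(float))
    near=lambda c,r: np.linalg.norm(P[...,:2]-c,axis=-1)<r
    b=mask(n,'blue')&near([.512,-.315],.07); q=P[b]
    br=mask(n,'brass')&near([.512,-.315],.04); qb=P[br]
    print(n,'blue',b.sum(),q.mean(0).round(4),q.min(0).round(3),q.max(0).round(3),'brass',br.sum(),np.median(qb,0).round(4))
    v,u=np.where(br); print('brass px',u.mean(),v.mean())
    w=np.r_[q,qb]
    for _ in range(5):
        c=w.mean(0); nn=np.linalg.svd(w-c)[2][2]; nn*=np.sign(nn[2]); e=(w-c)@nn; w=w[abs(e)<max(.004,1*e.std())]
    print(' plane',len(w),nn.round(3),'elev',np.degrees(np.arcsin(nn[2])),'az',np.degrees(np.arctan2(nn[1],nn[0])),'rms',e.std())
    r=mask(n,'red')&near([.615,.135],.06); print(' red',r.sum(),P[r].mean(0).round(4) if r.any() else '',P[r].max(0).round(3))
    # rack base
    k=(A[n]['im'].min(-1)>120)&near([.52,-.24],.17)&(abs(P[...,2]-.012)<.006)
    rk=cv2.minAreaRect((P[k][:,:2]*1000).astype(np.float32)); print(' rack',k.sum(),rk)
    # disc
    k=near([.545,.215],.2)&(abs(P[...,2]-.032)<.006)&(A[n]['im'].min(-1)>110)
    hull=cv2.convexHull((P[k][:,:2]*1000).astype(np.float32)); print(' disc',k.sum(),cv2.minEnclosingCircle(hull),cv2.fitEllipse(hull), P[k][:,2].mean())
    k=near([.545,.215],.16)&(A[n]['im'].max(-1)<60)&(P[...,2]>.045)&(P[...,2]<.08)&(P[...,0]<.56)
    rk=cv2.minAreaRect((P[k][:,:2]*1000).astype(np.float32)); print(' pocket',k.sum(),rk,P[k].mean(0), np.percentile(P[k][:,2],[5,25,50,75,95]).round(3))
E
python3 m.py
```

```text
top blue 175 [ 0.5126 -0.3037  0.0914] [ 0.473 -0.335  0.047] [ 0.542 -0.273  0.117] brass 85 [ 0.4995 -0.3013  0.0792]
brass px 339.5882352941176 205.11764705882354
 plane 202 [-0.708  0.215  0.673] elev 42.31498890666892 az 163.11016836269235 rms 0.0018031735826330992
 red 11 [0.6219 0.1421 0.0833] [0.625 0.147 0.087]
 rack 1471 ((524.6176147460938, -241.96482849121094), (248.59718322753906, 130.22604370117188), 72.60799407958984)
 disc 4189 ((546.3306274414062, 231.7213592529297), 160.2968292236328) ((546.9464111328125, 231.35084533691406), (316.2984619140625, 319.8661804199219), 159.31423950195312) 0.032445308449573766
 pocket 376 ((459.06378173828125, 180.40878295898438), (104.18181610107422, 63.05479431152344), 30.546682357788086) [0.46077801 0.18017986 0.05554549] [0.049 0.053 0.055 0.058 0.064]
side blue 229 [ 0.5108 -0.316   0.0863] [ 0.47  -0.34   0.036] [ 0.545 -0.278  0.116] brass 53 [ 0.5016 -0.3014  0.0796]
brass px 246.32075471698113 257.0943396226415
 plane 172 [-0.729  0.128  0.672] elev 42.246101395920846 az 170.01895114597446 rms 0.0017592048985537272
 red 48 [0.621  0.1368 0.0656] [0.63  0.153 0.09 ]
 rack 1039 ((507.8079833984375, -243.2099609375), (260.2295227050781, 322.2287902832031), 9.312051773071289)
 disc 2446 ((545.5731811523438, 234.38978576660156), 165.33041381835938) ((548.4964599609375, 231.27169799804688), (316.75164794921875, 324.65679931640625), 168.7521514892578) 0.03259893827689564
 pocket 280 ((460.6216125488281, 178.8309783935547), (111.07041931152344, 69.85474395751953), 28.264436721801758) [0.46342071 0.17711574 0.05569971] [0.047 0.052 0.055 0.059 0.066]
```

View pics/crop1.png

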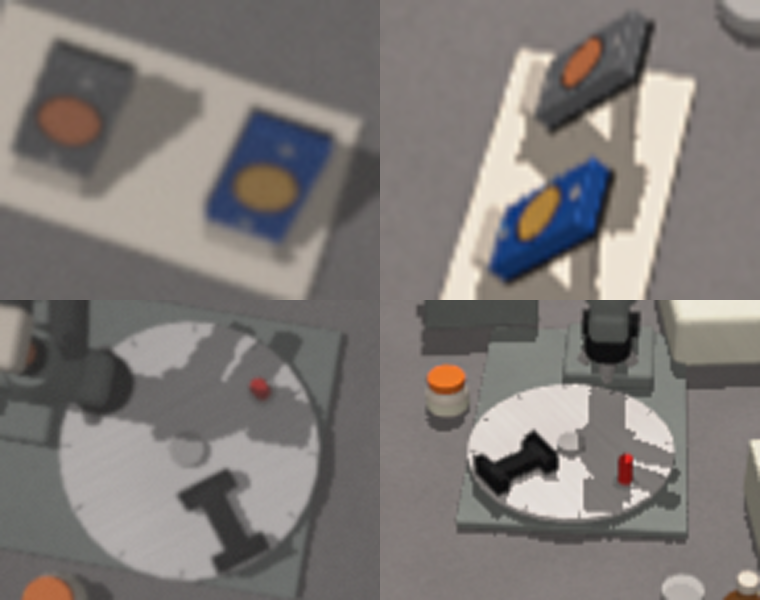

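The crop confirms it: the blue frame with the brass disc leans on the right easel, at top (339,205) and side (246,257). The grey/copper holder is on the left easel. The pocket and handle measurements agree between the two views. Next I fit the holder's face.

```bash
cat > m2.py <<'E'
from h import *
A={n:np.load(n+'0.npz') for n in ('top','side')}
yaw=np.radians(-17.4); xr=np.array([np.cos(yaw),np.sin(yaw),0]); yr=np.array([-np.sin(yaw),np.cos(yaw),0]); z=np.array([0,0,1.])
s50,c50=np.sin(np.radians(50)),np.cos(np.radians(50))
up=xr*c50+z*s50; nrm=-xr*s50+z*c50
if __name__=='__main__':
  C=np.array([.505,-.304,.08])
  for n in A:
    P=cloud(n,A[n]['d'].astype(float)); hsv=cv2.cvtColor(A[n]['im'],cv2.COLOR_BGR2HSV); h,s,v=cv2.split(hsv)
    m=(((h>100)&(h<135)&(s>90))|((h>8)&(h<32)&(s>80)))&(np.linalg.norm(P-C,axis=-1)<.08)
    q=P[m]-C; L=np.c_[q@up,q@yr,q@nrm]*1000
    f=np.median(L[:,2]); face=L[abs(L[:,2]-f)<5]
    print(n,len(L),len(face),'n',f, 'up',np.percentile(face[:,0],[0,2,50,98,100]).round(1),'y',np.percentile(face[:,1],[0,2,50,98,100]).round(1), cv2.minAreaRect(face[:,:2].astype(np.float32)))
    # fit slopes of face
    a=np.linalg.lstsq(np.c_[face[:,:2],np.ones(len(face))],face[:,2],rcond=None)[0]; print(a.round(3))
    brm=((h>8)&(h<32)&(s>80))&(np.linalg.norm(P-C,axis=-1)<.05); q=P[brm]-C; print('brass',(np.c_[q@up,q@yr,q@nrm].mean(0)*1000).round(1))
    for nm,c in (('grey',[.543,-.18,.08]),):
        pass
    # overlay check: sides of reprojected hypothesised box
E
python3 m2.py
```

```text
top 299 258 n 3.0397429885008767 up [-45.2 -41.3   5.8  41.9  43.9] y [-23.7 -22.7   2.2  25.   26. ] ((-0.7425765991210938, 1.2630176544189453), (88.96464538574219, 49.53651428222656), 0.2748616635799408)
[-0.015 -0.018  3.474]
brass [-4.1 -0.3  4.3]
side 292 210 n 0.30795611371245707 up [-46.3 -41.8   4.9  43.4  45.6] y [-29.6 -28.4  -5.1  24.9  30.3] ((0.5474433898925781, -1.1693649291992188), (91.72364044189453, 59.77695846557617), 4.370604515075684)
[-0.021  0.024  1.116]
brass [-4.3  1.9  2. ]
```

```bash
cat >> h.py <<'E'
def down(yawdeg,flip=False):
    a=np.radians(yawdeg); x=np.array([np.cos(a),np.sin(a),0]); z=np.array([0,0,-1.]); return np.c_[x,np.cross(z,x),z]
def go(p,Rt):
    s=get_state(); R0=rot(s['orientation']); d=np.asarray(p)-s['tcp_pos']
    rv=(R0.inv()*R.from_matrix(Rt)).as_rotvec()
    print('t',round(s['clock'],2),'tcp',s['tcp_pos'].round(4),'j',s['joint_pos'].round(2),'gap',s['finger_gap'].round(4),'F',s['wrist_force'].round(1))
    print(' shift in tool axes now',(R0.inv().apply(d)*1000).round(1),'after turn',(Rt.T@d*1000).round(1),'|d|',round(np.linalg.norm(d)*1000),'turn',rv.round(3),'deg',np.degrees(np.linalg.norm(rv)).round(1))
    return R0
E
cat > g.py <<'E'
from m2 import *
C=np.array([.505,-.304,.08]); Rg=np.c_[up,-yr,-nrm]; G=C+nrm*(-.0295)
PP=np.array([.460,.180,.054])
E
python3 - <<'E'
from g import *
print(G)
print('pre'); go(G+nrm*.14,Rg)
E
```

```text
[ 0.52656422 -0.31075782  0.06103777]
preTraceback (most recent call last):
  File "<stdin>", line 3, in <module>
  File "h.py", line 30, in go
    print('t',round(s['clock'],2),'tcp',s['tcp_pos'].round(4),'j',s['joint_pos'].round(2),'gap',s['finger_gap'].round(4),'F',s['wrist_force'].round(1))
                                                                                                ^^^^^^^^^^^^^^^^^^^^^
AttributeError: 'float' object has no attribute 'round'
```

```bash
sed -i "s/s\['finger_gap'\].round(4)/round(s['finger_gap'],4)/" h.py
python3 - <<'E'
from g import *
print('pre'); go(G+nrm*.14,Rg)
E
```

```text
pre
t 0.8 tcp [ 0.1593 -0.5526  0.2093] j [-1.43  0.31  0.05  1.3   0.    1.43] gap 0.0855 F [-0.1 -1.3 -0.4]
 shift in tool axes now [ 330.4 -189.8   58.2] after turn [  65.2 -340.5  168.3] |d| 385 turn [-0.255  0.847  0.547] deg 59.6
```

arm_command(moves=[1, 41, -24, -7.5, 0, 0, 0, 1, 41, -24, -7.5, 0, 0, 0, 1, 41, -24, -7.5, 0, 0, 0, 1, 41, -24, -7.5, 0, 0, 0, 1, 41, -24, -7.5, 0, 0, 0, 1, 41, -24, -7.5, 0, 0, 0, 1, 41, -24, -7.5, 0, 0, 0, 1, 43, -22, -7.5, 0, 0, 0])

```text
clock: 1.8
tcp_pos: [0.4247, -0.2773, 0.2697]
orientation: [0.0, 0.99, 0.14, 0.0]
wrist_force: [0.5, -0.6, 0.5]
finger_gap: 0.0851
grip_force: 0.0
```

arm_command(moves=[1, 0, 0, 0, -0.036, 0.121, 0.078, 1, 0, 0, 0, -0.036, 0.121, 0.078, 1, 0, 0, 0, -0.036, 0.121, 0.078, 1, 0, 0, 0, -0.036, 0.121, 0.078, 1, 0, 0, 0, -0.036, 0.121, 0.078, 1, 0, 0, 0, -0.036, 0.121, 0.078, 1, 0, 0, 0, -0.036, 0.121, 0.078, 1, 0, 0, 0, 0, 0, 0])

```text
clock: 2.8
tcp_pos: [0.4214, -0.2754, 0.2647]
orientation: [0.061, 0.897, -0.138, 0.416]
wrist_force: [0.3, 0.4, 0.5]
finger_gap: 0.0856
grip_force: 0.0
```

```bash
python3 -c "
from g import *
go(G+nrm*.14,Rg)"
```

```text
t 2.8 tcp [ 0.4214 -0.2754  0.2647] j [-1.12 -0.44 -0.87  0.47  0.59  2.54] gap 0.0856 F [0.3 0.4 0.5]
 shift in tool axes now [-84.3   3.   76.3] after turn [-84.7   2.3  75.9] |d| 114 turn [-0.004  0.006 -0.004] deg 0.5
```

arm_command(moves=[1, -28, 1, 25, 0, 0, 0, 1, -28, 1, 25, 0, 0, 0, 1, -28.5, 0.5, 26, -0.004, 0.006, -0.004, 1, 0, 0, 0, 0, 0, 0])

```text
clock: 3.3
tcp_pos: [0.4307, -0.2935, 0.1696]
orientation: [0.058, 0.9, -0.133, 0.411]
wrist_force: [0.1, -0.0, 1.0]
finger_gap: 0.0852
grip_force: 0.0
```

```bash
python3 -c "
from g import *
go(G+nrm*.0,Rg)
im,d=read_camera('top'); im2,d2=read_camera('side')
a=cv2.resize(im[130:280,240:400],None,fx=2.5,fy=2.5); b=cv2.resize(im2[180:330,180:340],None,fx=2.5,fy=2.5)
cv2.imwrite('pics/pre.png',np.hstack([a,b]))"
```

```text
t 3.3 tcp [ 0.4307 -0.2935  0.1696] j [-1.12 -0.26 -1.02  0.15  0.59  2.52] gap 0.0852 F [ 0.1 -0.   1. ]
 shift in tool axes now [-18.7 -10.5 144.3] after turn [-21.1 -12.2 143.8] |d| 146 turn [-0.012  0.016  0.004] deg 1.2
```

View pics/pre.png

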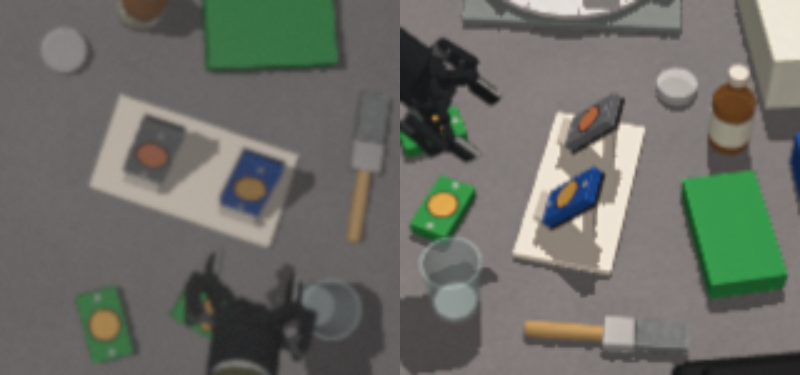

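The gripper stands in front of the blue holder with its fingers straddling it (holder at (250,185) in the left crop). The elbow is near its range limit here, and going forward relaxes it.

arm_command(moves=[1, 0, -2, 20, 0, 0, 0, 1, -6, -4, 20, -0.006, 0.008, 0.002, 1, -7, -4.5, 20, -0.006, 0.008, 0.002, 1, -6, 0, 10, 0, 0, 0, 1, 0, 0, 0, 0, 0, 0])

```text
clock: 4.03
tcp_pos: [0.4805, -0.3087, 0.1273]
orientation: [0.055, 0.902, -0.135, 0.407]
wrist_force: [-0.0, -0.5, 0.3]
finger_gap: 0.0855
grip_force: 0.0
```

```bash
python3 -c "
from g import *
go(G+nrm*.0,Rg)"
```

```text
t 4.03 tcp [ 0.4805 -0.3087  0.1273] j [-1.   -0.07 -1.03 -0.09  0.52  2.63] gap 0.0855 F [-0.  -0.5  0.3]
 shift in tool axes now [-20.1 -10.7  77.4] after turn [-22.1 -11.9  76.7] |d| 81 turn [-0.015  0.026  0.   ] deg 1.7
```

arm_command(moves=[1, -5, -5, 18, 0, 0, 0, 1, -8, -6, 18, -0.007, 0.012, 0, 1, -9, -1, 0, -0.007, 0.012, 0, 1, 0, 0, 0, 0, 0, 0])

```text
clock: 4.53
tcp_pos: [0.5065, -0.3151, 0.1002]
orientation: [0.056, 0.902, -0.135, 0.406]
wrist_force: [-0.1, -0.2, -0.2]
finger_gap: 0.0857
grip_force: 0.0
```

```bash
python3 -c "
from g import *
go(G+nrm*.0,Rg)"
```

```text
t 4.53 tcp [ 0.5065 -0.3151  0.1002] j [-0.95  0.04 -1.03 -0.22  0.48  2.67] gap 0.0857 F [-0.1 -0.2 -0.2]
 shift in tool axes now [-17.5  -9.6  39.4] after turn [-18.5 -10.1  38.8] |d| 44 turn [-0.014  0.027 -0.001] deg 1.7
```

The elbow sits at its limit with the tool square to the face. I will grasp with the tool 12° steeper and keep that tilt when placing.

```bash
cat > g.py <<'E'
from m2 import *
C=np.array([.505,-.304,.08]); Rh=np.c_[up,-yr,-nrm]
T=R.from_rotvec([0,np.radians(-12),0]).as_matrix(); Rg=Rh@T
G=C-nrm*.0075+Rg[:,2]*.022
PP=np.array([.460,.180,.054])
E
python3 -c "
from g import *
go(G-Rg[:,2]*.04,Rg)"
```

```text
t 4.53 tcp [ 0.5065 -0.3151  0.1002] j [-0.95  0.04 -1.03 -0.22  0.48  2.67] gap 0.0857 F [-0.1 -0.2 -0.2]
 shift in tool axes now [-14.8 -10.1  -0.3] after turn [-14.6 -10.1   2.3] |d| 18 turn [-0.014 -0.182  0.001] deg 10.5
```

arm_command(moves=[1, 0, 0, -2, -0.007, -0.09, 0, 1, 0, 0, 0, -0.007, -0.092, 0, 1, -7, -5, 1, 0, 0, 0, 1, -7.5, -5, 1, 0, 0, 0, 1, 0, 0, 0, 0, 0, 0])

```text
clock: 5.15
tcp_pos: [0.4966, -0.2995, 0.0881]
orientation: [0.048, 0.935, -0.143, 0.321]
wrist_force: [-1.1, -0.8, 0.0]
finger_gap: 0.0855
grip_force: 0.0
```

```bash
python3 -c "
from g import *
go(G,Rg)"
```

```text
t 5.15 tcp [ 0.4966 -0.2995  0.0881] j [-0.87  0.02 -0.89  0.07  0.34  2.68] gap 0.0855 F [-1.1 -0.8  0. ]
 shift in tool axes now [ 4.1  1.9 41.5] after turn [ 4.   1.8 41.5] |d| 42 turn [-0.002  0.003 -0.001] deg 0.2
```

Off the limit now. Advance, then close gently.

arm_command(moves=[1, 2, 1, 10, 0, 0, 0, 1, 2, 1, 10, 0, 0, 0, 1, 0, 0, 10, 0, 0, 0, 1, 0, 0, 11, 0, 0, 0, 1, 0, 0, 0, 0, 0, 0])

```text
clock: 5.78
tcp_pos: [0.5252, -0.3118, 0.0593]
orientation: [0.049, 0.935, -0.143, 0.321]
wrist_force: [-0.7, 1.0, 0.8]
finger_gap: 0.0855
grip_force: 0.0
```

```bash
python3 -c "
from g import *
go(G,Rg)
im,d=read_camera('top'); im2,d2=read_camera('side')
a=cv2.resize(im[150:250,270:400],None,fx=3,fy=3,interpolation=2); b=cv2.resize(im2[205:305,190:320],None,fx=3,fy=3,interpolation=2)
cv2.imwrite('pics/at.png',np.hstack([a,b]))"
```

```text
t 5.78 tcp [ 0.5252 -0.3118  0.0593] j [-0.84  0.13 -0.87 -0.03  0.32  2.71] gap 0.0855 F [-0.7  1.   0.8]
 shift in tool axes now [-2.8 -1.4 -0.3] after turn [-2.8 -1.4 -0.3] |d| 3 turn [-0.001  0.001  0.001] deg 0.1
```

View pics/at.png

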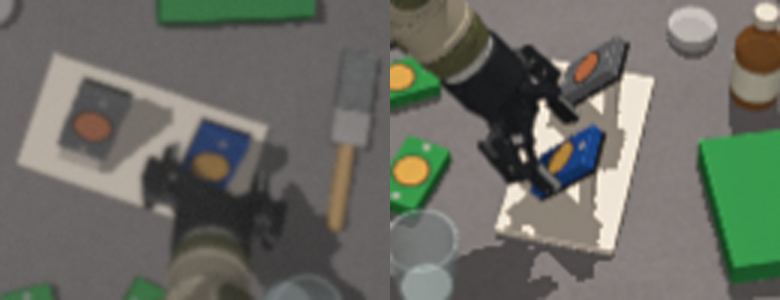

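The fingers straddle the blue holder on both sides (left crop (155–270,190), right crop (510–560,100–180)), so I close.

arm_command(moves=[1, -2.5, -1.5, 0, 0, 0, 0, -1, 0, 0, 0, 0, 0, 0, -1, 0, 0, 0, 0, 0, 0, -1, 0, 0, 0, 0, 0, 0, -1, 0, 0, 0, 0, 0, 0, -1, 0, 0, 0, 0, 0, 0], newtons=50)

```text
clock: 6.62
tcp_pos: [0.5237, -0.3098, 0.0599]
orientation: [0.049, 0.935, -0.142, 0.322]
wrist_force: [-6.9, 4.3, 8.7]
finger_gap: 0.0523
grip_force: 50.0
```

arm_command(moves=[-1, 9, 0, -9, 0, 0, 0, -1, 10, 0, -11, 0, 0, 0, -1, 12, 0, -14, 0, 0, 0, -1, 16, 0, -20, 0, 0, 0, -1, 18, 0, -23, 0, 0, 0, -1, 18, 0, -23, 0, 0, 0, -1, 18, 0, -23, 0, 0, 0, -1, 0, 0, 0, 0, 0, 0])

```text
clock: 7.62
tcp_pos: [0.5284, -0.3124, 0.2212]
orientation: [0.051, 0.934, -0.142, 0.324]
wrist_force: [0.1, -0.0, -1.9]
finger_gap: 0.0518
grip_force: 52.7
```

```bash
cat >> g.py <<'E'
def place(yaw):  # TCP orientation with holder flat, holder x at yaw
    return down(yaw)@T
def R_dirs(): pass
E
python3 -c "
from g import *
Rp=place(30); hov=PP+np.array([0,0,.010])+Rp[:,2]*.022
print(hov)
go(hov+[0,0,.15],Rp)
im,d=read_camera('top'); im2,d2=read_camera('side')
np.savez('lift.npz',a=im,d=d,b=im2,d2=d2)
a=cv2.resize(im[150:250,270:400],None,fx=3,fy=3,interpolation=2); b=cv2.resize(im2[185:285,190:320],None,fx=3,fy=3,interpolation=2)
cv2.imwrite('pics/lift.png',np.hstack([a,b]))"
```

```text
[0.45603875 0.17771297 0.04248075]
t 7.62 tcp [ 0.5284 -0.3124  0.2212] j [-0.83 -0.09 -0.62  0.44  0.31  2.71] gap 0.0518 F [ 0.1 -0.  -1.9]
 shift in tool axes now [-186.  -446.3 -112. ] after turn [ 184.4 -460.7   -9.8] |d| 496 turn [ 0.197 -0.824 -0.829] deg 67.9
```

View pics/lift.png

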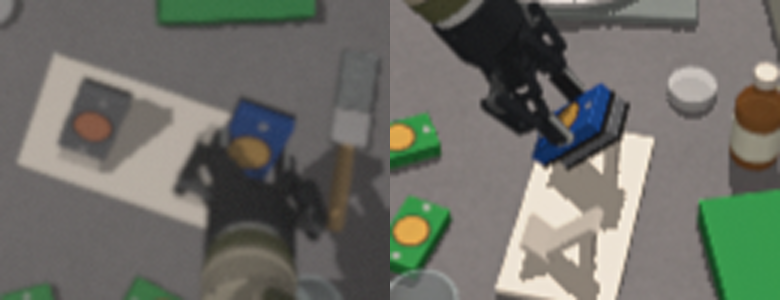

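The blue holder is in the grip, lifted clear (right crop (580,125)), and the grey one has not moved. Now I turn it flat and carry it over.

arm_command(moves=[-1, 8, 0, -10, 0.028, -0.118, -0.118, -1, 8, 0, -10, 0.028, -0.118, -0.118, -1, 0, 0, 0, 0.028, -0.118, -0.118, -1, 0, 0, 0, 0.028, -0.118, -0.118, -1, 0, 0, 0, 0.028, -0.118, -0.118, -1, 0, 0, 0, 0.028, -0.118, -0.118, -1, 0, 0, 0, 0.028, -0.118, -0.118, -1, 0, 0, 0, 0, 0, 0])

```text
clock: 8.72
tcp_pos: [0.5305, -0.3099, 0.2384]
orientation: [0.022, 0.96, 0.257, -0.105]
wrist_force: [0.6, -0.6, -3.0]
finger_gap: 0.0519
grip_force: 52.9
```

```bash
python3 -c "
from g import *
Rp=place(30); hov=PP+np.array([0,0,.010])+Rp[:,2]*.022
go(hov+[0,0,.15],Rp)"
```

```text
t 8.72 tcp [ 0.5305 -0.3099  0.2384] j [-0.56  0.51  0.39  1.56 -0.18  2.07] gap 0.0519 F [ 0.6 -0.6 -3. ]
 shift in tool axes now [ 185.4 -459.2   12.4] after turn [ 184.9 -459.5    7.6] |d| 495 turn [-0.013  0.005  0.001] deg 0.8
```

arm_command(moves=[-1, 18, -45, 0, -0.013, 0.005, 0, -1, 23, -57, 0, 0, 0, 0, -1, 23, -57, 0, 0, 0, 0, -1, 23, -57, 0, 0, 0, 0, -1, 23, -57, 0, 0, 0, 0, -1, 23, -57, 0, 0, 0, 0, -1, 23, -57, 0, 0, 0, 0, -1, 23, -57, 0, 0, 0, 0])

```text
clock: 9.72
tcp_pos: [0.4587, 0.1623, 0.2037]
orientation: [0.03, 0.961, 0.255, -0.098]
wrist_force: [1.8, 0.1, -2.4]
finger_gap: 0.0521
grip_force: 53.1
```

arm_command(moves=[-1, 4, -10, 10, 0, 0, 0, -1, 0, 0, 0, 0, 0, 0])

```text
clock: 9.98
tcp_pos: [0.4551, 0.1702, 0.1925]
orientation: [0.03, 0.961, 0.257, -0.099]
wrist_force: [-0.3, 0.5, -2.0]
finger_gap: 0.0515
grip_force: 53.1
```

```bash
cat > t.py <<'E'
from g import *
# measure the held holder and the pocket
im={};P={}
for n in ('top','side'):
    im[n],d=read_camera(n); P[n]=cloud(n,d.astype(float))
s=get_state(); Rt=rot(s['orientation']).as_matrix(); Rh2=Rt@T.T
pc=s['tcp_pos']-Rt[:,2]*.022  # expected pad centre = holder mid
print('expected mid',pc.round(4),'holder axes x',Rh2[:,0].round(3),'z',(-Rh2[:,2]).round(3))
for n in im:
    h,sv,v=cv2.split(cv2.cvtColor(im[n],cv2.COLOR_BGR2HSV)); Q=P[n]-pc
    m=(((h>100)&(h<135)&(sv>90))|((h>8)&(h<32)&(sv>80)))&(np.linalg.norm(Q,axis=-1)<.07)
    L=(Q[m]@Rh2)*1000; L[:,2]*=-1; f=np.median(L[:,2]); F=L[abs(L[:,2]-f)<5]
    a=np.linalg.lstsq(np.c_[F[:,:2],np.ones(len(F))],F[:,2],rcond=None)[0]
    print(n,len(L),len(F),'face z',f.round(1),'x',np.percentile(F[:,0],[0,3,97,100]).round(1),'y',np.percentile(F[:,1],[0,3,97,100]).round(1),'slopes',a[:2].round(3),cv2.minAreaRect(F[:,:2].astype(np.float32)))
    np.savez(f'{n}1.npz',im=im[n])
Rp=place(30); hov=PP+np.array([0,0,.010])+Rp[:,2]*.022
go(hov,Rp)
E
python3 t.py; python3 -c "
import numpy as np,cv2
a=np.load('top1.npz')['im'];b=np.load('side1.npz')['im']
a=cv2.resize(a[140:260,120:250],None,fx=3,fy=3,interpolation=2); b=cv2.resize(b[90:210,180:310],None,fx=3,fy=3,interpolation=2)
cv2.imwrite('pics/hov.png',np.hstack([a,b]))"
```

```text
expected mid [0.4601 0.1715 0.2151] holder axes x [0.867 0.498 0.003] z [-0.006  0.005  1.   ]
top 297 279 face z 7.8 x [-54.  -52.7   1.    5.3] y [-26.2 -23.5  22.2  24.8] slopes [ 0.014 -0.02 ] ((-24.113405227661133, -0.24519920349121094), (58.94429016113281, 50.85753631591797), 1.3246639966964722)
side 230 166 face z 8.5 x [-54.8 -51.9  32.3  35.5] y [-32.3 -26.6  28.3  36.3] slopes [-0.003 -0.017] ((-11.60049057006836, 3.0934104919433594), (66.79132080078125, 91.68836975097656), 83.76817321777344)
t 10.07 tcp [0.4562 0.1691 0.1935] j [ 0.23  0.33  0.01  1.44 -0.07  2.86] gap 0.0519 F [-0.7 -0.5 -3.5]
 shift in tool axes now [ 35.   -8.7 146.9] after turn [ 35.5  -7.5 146.9] |d| 151 turn [ 0.007 -0.003 -0.004] deg 0.5
```

View pics/hov.png

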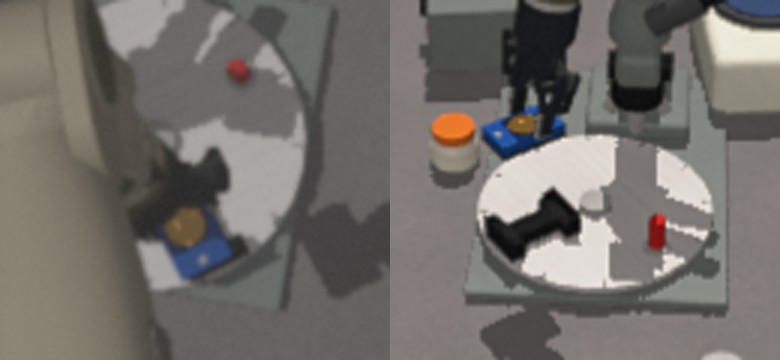

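The held holder is flat with its brass face up (left crop (190,235)). It sits about 9 mm towards the robot along its length, relative to the pads. I correct for that and descend to 30 mm above the seat.

```bash
cat >> g.py <<'E'
PP=np.array([.460,.1803,.054]); PY=30.2
def seat(h=0,off=.0094,yo=0):
    Rp=place(PY); Hx=down(PY)[:,0]; Hy=down(PY)[:,1]
    return PP+Hx*off+Hy*yo+np.array([0,0,.012+h])+Rp[:,2]*.022, Rp
E
python3 -c "
from g import *
go(*seat(.035))"
```

```text
t 10.07 tcp [0.4562 0.1691 0.1935] j [ 0.23  0.33  0.01  1.44 -0.07  2.86] gap 0.0519 F [-0.7 -0.5 -3.5]
 shift in tool axes now [ 36.8  -8.7 108.8] after turn [ 37.1  -7.8 108.7] |d| 115 turn [ 0.006 -0.003 -0.008] deg 0.6
```

arm_command(moves=[-1, 9, -2, 27, 0.006, -0.003, -0.008, -1, 9, -2, 27, 0, 0, 0, -1, 9, -2, 27, 0, 0, 0, -1, 10, -2, 27.5, 0, 0, 0, -1, 0, 0, 0, 0, 0, 0, -1, 0, 0, 0, 0, 0, 0])

```text
clock: 10.82
tcp_pos: [0.465, 0.1831, 0.0809]
orientation: [0.027, 0.96, 0.259, -0.101]
wrist_force: [1.3, 0.3, -3.0]
finger_gap: 0.052
grip_force: 53.2
```

```bash
sed -i 's/^Rp=place.*$//; s/^go(hov,Rp)/go(*seat(.0))/' t.py; python3 t.py; python3 -c "
from g import *
c=[]
for n,f in (('top',(140,120)),('side',(100,180))):
    a=np.load(n+'1.npz')['im'].copy(); a=cv2.resize(a[f[0]:f[0]+110,f[1]:f[1]+130],None,fx=3,fy=3,interpolation=2)
    c.append(a)
cv2.imwrite('pics/hov2.png',np.hstack(c))"
```

```text
expected mid [0.4693 0.186  0.1029] holder axes x [0.864 0.504 0.002] z [-0.002 -0.001  1.   ]
top 254 230 face z 8.4 x [-54.6 -53.2   1.    5.5] y [-23.9 -22.2  24.2  26.6] slopes [0.009 0.005] ((-24.378049850463867, 2.2554759979248047), (59.75807571411133, 50.244354248046875), 2.2304561138153076)
side 206 139 face z 7.8 x [-53.6 -52.   29.   37.4] y [-29.  -23.1  29.6  33.3] slopes [ 0.006 -0.022] ((-9.246772766113281, 1.9153995513916016), (59.566280364990234, 90.41553497314453), 86.35707092285156)
t 10.93 tcp [0.4654 0.1837 0.0813] j [ 0.25  0.42 -0.14  1.21 -0.06  2.87] gap 0.0522 F [ 0.5 -0.7 -2.1]
 shift in tool axes now [ 6.1  0.2 36.4] after turn [ 6.2  0.3 36.4] |d| 37 turn [ 0.001 -0.002  0.001] deg 0.1
```

View pics/hov2.png

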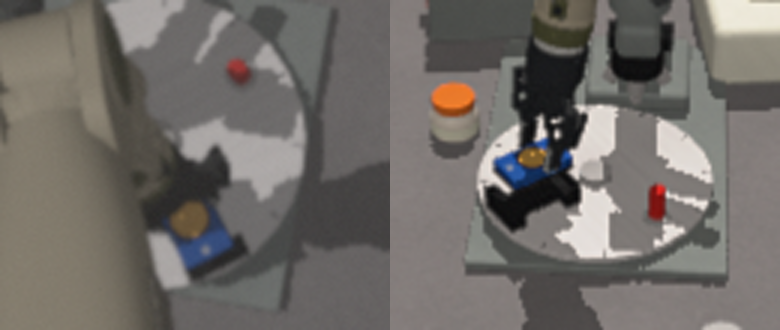

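Just above the pocket, aligned: the dark outer fence shows beyond the blue edge at (235,258) in the left crop. I descend in small steps and watch the force.

arm_command(moves=[-1, 1.5, -0.8, 8, 0, 0, 0, -1, 1.5, 0, 8, 0, 0, 0, -1, 1, 0, 5, 0, 0, 0, -1, 0.8, 0, 4, 0, 0, 0, -1, 0, 0, 0, 0, 0, 0])

```text
clock: 11.55
tcp_pos: [0.463, 0.1845, 0.0539]
orientation: [0.027, 0.96, 0.26, -0.102]
wrist_force: [-0.2, 0.2, -1.7]
finger_gap: 0.052
grip_force: 53.2
```

arm_command(moves=[-1, 0.5, 0, 3, 0, 0, 0, -1, 0.5, 0, 3, 0, 0, 0, -1, 0, 0, 0, 0, 0, 0])

```text
clock: 11.92
tcp_pos: [0.4629, 0.1843, 0.0481]
orientation: [0.027, 0.96, 0.26, -0.101]
wrist_force: [-0.2, -0.6, -2.5]
finger_gap: 0.0521
grip_force: 53.2
```

```bash
python3 -c "
from g import *
go(*seat(.0))"
```

```text
t 11.93 tcp [0.4629 0.1843 0.0481] j [ 0.25  0.45 -0.19  1.14 -0.06  2.87] gap 0.0521 F [-0.2 -0.6 -2.5]
 shift in tool axes now [1.  2.  3.4] after turn [1.  2.  3.4] |d| 4 turn [0.    0.001 0.002] deg 0.1
```

No contact force, and the back is already below the fence tops. I continue to the floor.

arm_command(moves=[-1, 0.4, 0.5, 2, 0, 0, 0, -1, 0.4, 0, 1.5, 0, 0, 0, -1, 0.2, 0, 1, 0, 0, 0, -1, 0, 0, 0, 0, 0, 0])

```text
clock: 12.42
tcp_pos: [0.4635, 0.184, 0.0444]
orientation: [0.027, 0.96, 0.26, -0.101]
wrist_force: [-0.8, -0.7, 5.1]
finger_gap: 0.0521
grip_force: 53.9
```

arm_command(moves=[-1, 0.2, 0, 1, 0, 0, 0, 0.7, 0, 0, 0, 0, 0, 0, 0.7, 0, 0, 0, 0, 0, 0, 0.7, 0, 0, 0, 0, 0, 0, 0.7, 0, 0, 0, 0, 0, 0])

```text
clock: 13.05
tcp_pos: [0.4633, 0.184, 0.0425]
orientation: [0.027, 0.96, 0.26, -0.101]
wrist_force: [-0.3, 1.1, 0.4]
finger_gap: 0.0727
grip_force: 0.0
```

```bash
python3 -c "
from g import *
go(*seat(.1))"
```

```text
t 13.05 tcp [0.4633 0.184  0.0425] j [ 0.25  0.46 -0.19  1.12 -0.06  2.87] gap 0.0727 F [-0.3  1.1  0.4]
 shift in tool axes now [-21.2   1.5 -99.8] after turn [-21.1   1.5 -99.8] |d| 102 turn [0.    0.001 0.002] deg 0.1
```

Released. Retreat straight up, then remove the tilt and check the seating.

arm_command(moves=[0.7, -2, 0, -10, 0, 0, 0, 0.7, -4, 0, -20, 0, 0, 0, 0.7, -9, 0, -40, 0, 0, 0, 0.7, -9, 0, -40, 0, 0, 0, 0.7, 0, 0, -20, 0, 0.1, 0, 0.7, -50, 20, 0, 0, 0.1, -0.12, 0.7, -50, 20, 0, 0, 0, -0.18, 0.7, -30, 20, 0, 0, 0, -0.18])

```text
clock: 14.05
tcp_pos: [0.3987, 0.0614, 0.1817]
orientation: [-0.003, 0.875, 0.485, -0.005]
wrist_force: [0.9, -0.4, -0.0]
finger_gap: 0.0721
grip_force: 0.0
```

```bash
cat > v.py <<'E'
from g import *
import sys
k=sys.argv[1]; c=[]
for n,f in (('top',(140,120)),('side',(100,180))):
    a,d=read_camera(n); P=cloud(n,d.astype(float)); h,sv,v=cv2.split(cv2.cvtColor(a,cv2.COLOR_BGR2HSV))
    m=((h>100)&(h<135)&(sv>90)|((h>8)&(h<32)&(sv>80)))&(np.linalg.norm(P-[.547,.231,.07],axis=-1)<.16)&(P[...,2]<.1)&(P[...,2]>.055)
    q=P[m]*1000
    if len(q)>20:
        F=q[abs(q[:,2]-np.median(q[:,2]))<5]; a3=np.linalg.lstsq(np.c_[F[:,:2]-F[:,:2].mean(0),np.ones(len(F))],F[:,2],rcond=None)[0]
        print(n,'holder',len(F),cv2.minAreaRect(F[:,:2].astype(np.float32)),'z',a3[2].round(1),'slopes',a3[:2].round(3))
    r=((h<6)|(h>174))&(sv>140)&(np.linalg.norm(P[...,:2]-[.547,.231],axis=-1)<.15)&(P[...,2]>.04); print(n,'red',r.sum(),P[r].mean(0).round(4),P[r][:,2].max())
    c.append(cv2.resize(a[f[0]:f[0]+110,f[1]:f[1]+130],None,fx=3,fy=3,interpolation=2))
cv2.imwrite(f'pics/{k}.png',np.hstack(c))
go([.6215,.139,.062],down(-51))
E
python3 v.py seat1
```

```text
top holder 135 ((481.690673828125, 194.7136688232422), (40.91043472290039, 52.27141189575195), 27.921445846557617) z 74.7 slopes [-0.054 -0.022]
top red 15 [0.621  0.1416 0.0833] 0.08699704597322055
side holder 187 ((462.1269836425781, 182.15597534179688), (94.24905395507812, 60.3813362121582), 31.502714157104492) z 73.9 slopes [-0.01   0.004]
side red 47 [0.6214 0.1353 0.0681] 0.08907859841393972
t 14.15 tcp [0.4001 0.0602 0.1818] j [-0.05  0.   -0.39  1.18 -0.    2.09] gap 0.0728 F [ 0.8 -0.5  0.7]
 shift in tool axes now [185.9 145.7 117.4] after turn [  78.1 -221.7  119.8] |d| 264 turn [-0.     0.012  1.895] deg 108.6
```

View pics/seat1.png

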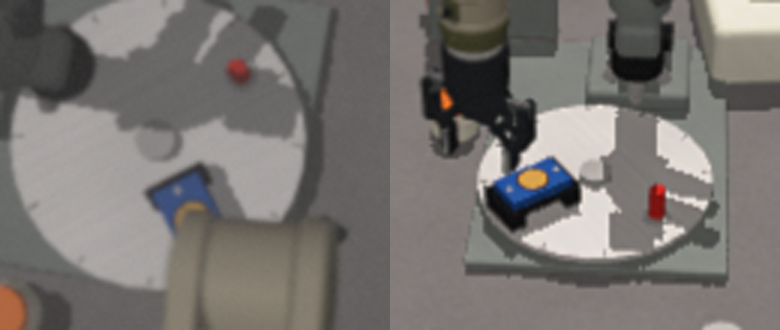

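The holder is seated: its face is at z 74 mm = 54 + 20 and level, brass face up at (535,178) in the right crop. Now I turn the wrist for the handle, with tool x pointing outward and the wrist range kept free for the sweep.

arm_command(moves=[0.7, 0, 0, 0, 0, 0, -0.182, 0.7, 0, 0, 0, 0, 0, -0.182, 0.7, 0, 0, 0, 0, 0, -0.182, 0.7, 0, 0, 0, 0, 0, -0.182, 0.7, 0, 0, 0, 0, 0, -0.182, 0.7, 0, 0, 0, 0, 0, -0.182, 0.7, 0, 0, 0, 0, 0, -0.182, 0.7, 0, 0, 0, 0, 0, -0.182])

```text
clock: 15.15
tcp_pos: [0.4012, 0.063, 0.1812]
orientation: [-0.005, 0.331, 0.944, -0.002]
wrist_force: [-0.1, 0.8, -0.3]
finger_gap: 0.0727
grip_force: 0.0
```

arm_command(moves=[0.7, 0, 0, 0, 0, 0, -0.182, 0.7, 0, 0, 0, 0, 0, -0.182, 0.7, 0, 0, 0, 0, 0, -0.182, 0.7, 0, 0, 0, 0, 0, -0.182, 0.7, 0, 0, 0, 0, 0, -0.182, 0.7, 0, 0, 0, 0, 0, -0.182, 0.7, 0, 0, 0, 0, 0, -0.182, 0.7, 0, 0, 0, 0, 0, -0.182])

```text
clock: 16.15
tcp_pos: [0.4012, 0.063, 0.1812]
orientation: [-0.005, -0.381, 0.925, 0.002]
wrist_force: [1.0, -0.4, -1.0]
finger_gap: 0.073
grip_force: 0.0
```

arm_command(moves=[0.7, 0, 0, 0, 0, 0, -0.182, 0.7, 0, 0, 0, 0, 0, -0.182, 0.7, 0, 0, 0, 0, 0, -0.182, 0.7, 0, 0, 0, 0, 0, -0.182, 0.7, 0, 0, 0, 0, 0, -0.182, 0.7, 0, 0, 0, 0, 0, -0.182, 0.7, 0, 0, 0, 0, 0, -0.182, 0.7, 0, 0, 0, 0, 0, -0.182])

```text
clock: 17.15
tcp_pos: [0.4012, 0.063, 0.1812]
orientation: [0.002, 0.899, -0.437, -0.005]
wrist_force: [0.6, -0.4, -1.2]
finger_gap: 0.0726
grip_force: 0.0
```

```bash
python3 -c "
from g import *
go([.621,.139,.15],down(-51))"
```

```text
t 17.15 tcp [0.4012 0.063  0.1812] j [-0.04  0.01 -0.39  1.18  0.   -2.28] gap 0.0726 F [ 0.6 -0.4 -1.2]
 shift in tool axes now [  76.3 -220.    28.8] after turn [  79.2 -218.6   31.2] |d| 235 turn [ 0.008  0.008 -0.014] deg 1.0
```

arm_command(moves=[0.7, 16, -44, 0, 0, 0, -0.014, 0.7, 16, -44, 0, 0.008, 0.008, 0, 0.7, 16, -44, 0, 0, 0, 0, 0.7, 16, -44, 0, 0, 0, 0, 0.7, 15, -43, 10, 0, 0, 0, 0.7, 0, 0, 20, 0, 0, 0, 0.7, 0, 0, 0, 0, 0, 0])

```text
clock: 18.02
tcp_pos: [0.6203, 0.1378, 0.1474]
orientation: [0.002, 0.901, -0.433, -0.002]
wrist_force: [-0.4, -0.1, -0.1]
finger_gap: 0.0723
grip_force: 0.0
```

```bash
python3 v.py hand1; python3 -c "
from g import *
go([.621,.139,.045],down(-51))"
```

```text
t 18.07 tcp [0.6206 0.1376 0.1489] j [ 0.09  0.46  0.11  1.23 -0.   -2.15] gap 0.0728 F [ 0.3 -0.4  0.3]
 shift in tool axes now [ -0.7  -1.5 103.9] after turn [ -0.8  -1.2 103.9] |d| 104 turn [ 0.003  0.001 -0.006] deg 0.4v.py:11: RuntimeWarning: Mean of empty slice.
  r=((h<6)|(h>174))&(sv>140)&(np.linalg.norm(P[...,:2]-[.547,.231],axis=-1)<.15)&(P[...,2]>.04); print(n,'red',r.sum(),P[r].mean(0).round(4),P[r][:,2].max())
  ret = um.true_divide(
Traceback (most recent call last):
  File "v.py", line 11, in <module>
    r=((h<6)|(h>174))&(sv>140)&(np.linalg.norm(P[...,:2]-[.547,.231],axis=-1)<.15)&(P[...,2]>.04); print(n,'red',r.sum(),P[r].mean(0).round(4),P[r][:,2].max())
                                                                                                                                               ~~~~~~~~~~~~~^^
ValueError: zero-size array to reduction operation maximum which has no identity
```

The gripper hides the handle from the top, as expected. I descend with the fingers open, then close; the gap should read 22 mm.

arm_command(moves=[0.7, -0.5, -1.5, 30, 0, 0, 0, 0.7, 0, 0, 30, 0, 0, 0, 0.7, 0, 0, 25, 0, 0, 0, 0.7, 0, 0, 18, 0, 0, 0, 0.7, 0, 0, 0, 0, 0, 0])

```text
clock: 18.7
tcp_pos: [0.6212, 0.1383, 0.0466]
orientation: [0.001, 0.901, -0.433, -0.001]
wrist_force: [-0.6, 0.5, -0.5]
finger_gap: 0.0726
grip_force: 0.0
```

arm_command(moves=[-1, 0, 0, 0, 0, 0, 0, -1, 0, 0, 0, 0, 0, 0, -1, 0, 0, 0, 0, 0, 0, -1, 0, 0, 0, 0, 0, 0, -1, 0, 0, 0, 0, 0, 0, -1, 0, 0, 0, 0, 0, 0], newtons=20)

```text
clock: 19.45
tcp_pos: [0.6232, 0.1385, 0.0479]
orientation: [-0.0, 0.901, -0.433, 0.001]
wrist_force: [-0.7, -0.9, 6.5]
finger_gap: 0.0209
grip_force: 19.6
```

```bash
python3 -c "
from g import *
R0=go([.621,.139,.045],down(-51))
p=get_state()['tcp_pos'][:2]-[.5467,.2315]; print(np.linalg.norm(p),np.degrees(np.arctan2(p[1],p[0])))"
```

```text
t 19.45 tcp [0.6232 0.1385 0.0479] j [ 0.09  0.52 -0.05  1.   -0.   -2.15] gap 0.0209 F [-0.7 -0.9  6.5]
 shift in tool axes now [-1.8  1.4  2.9] after turn [-1.8  1.4  2.9] |d| 4 turn [-0.001 -0.002 -0.005] deg 0.3
0.12043052294231921 -50.550836130717364
```

The handle is gripped (gap 21 mm). Now I sweep the arc clockwise, about 8° per row.

arm_command(moves=[-1, -0.3, 8.2, 0, 0, 0, 0.07, -1, -1.15, 16.4, 0, 0, 0, 0.14, -1, -1.15, 16.4, 0, 0, 0, 0.14, -1, -1.15, 16.4, 0, 0, 0, 0.14, -1, -1.15, 16.4, 0, 0, 0, 0.14, -1, -0.3, 8.2, 0, 0, 0, 0.07, -1, 0, 0, 0, 0, 0, 0])

```text
clock: 20.32
tcp_pos: [0.5458, 0.1121, 0.0479]
orientation: [-0.0, -0.698, 0.716, -0.001]
wrist_force: [-0.7, -0.8, 7.1]
finger_gap: 0.0209
grip_force: 20.3
```

```bash
cat > a.py <<'E'
from g import *
s=get_state();p=s['tcp_pos']-[.5467,.2315,0]; x=rot(s['orientation']).as_matrix()[:,0]
print('t',s['clock'],'r',np.linalg.norm(p[:2]),'az',np.degrees(np.arctan2(p[1],p[0])),'xyaw',np.degrees(np.arctan2(x[1],x[0])),'z',p[2],'F',(rot(s['orientation']).inv().apply(s['wrist_force'])).round(1),'M',s['ft_torque'].round(2),'gap',s['finger_gap'],'j',s['joint_pos'].round(2))
E
python3 a.py
```

```text
t 20.325 r 0.11941487754780537 az -90.43048992137348 xyaw -91.44893529029635 z 0.0478968862375948 F [ 0.9  0.7 -7.1] M [-0.35  0.37  0.07] gap 0.02091512995040008 j [ 0.06  0.38 -0.27  0.92 -0.   -1.49]
```

arm_command(moves=[-1, -1.15, 16.4, 0, 0, 0, 0.14, -1, -1.15, 16.4, 0, 0, 0, 0.14, -1, -1.15, 16.4, 0, 0, 0, 0.14, -1, -1.15, 16.4, 0, 0, 0, 0.14, -1, -1.15, 16.4, 0, 0, 0, 0.14, -1, -1.15, 16.4, 0, 0, 0, 0.14, -1, -1.15, 16.4, 0, 0, 0, 0.14, -1, -1.15, 16.4, 0, 0, 0, 0.14])

```text
clock: 21.32
tcp_pos: [0.4402, 0.1803, 0.0478]
orientation: [-0.001, -0.209, 0.978, -0.002]
wrist_force: [-5.4, -4.7, 13.7]
finger_gap: 0.0209
grip_force: 21.9
```

arm_command(moves=[-1, -1.15, 16.4, 0, 0, 0, 0.14, -1, -1.15, 16.4, 0, 0, 0, 0.14, -1, -1.15, 16.4, 0, 0, 0, 0.14, -1, -0.6, 12, 0, 0, 0, 0.1, -1, 0, 0, 0, 0, 0, 0])

```text
clock: 21.95
tcp_pos: [0.4293, 0.2427, 0.0478]
orientation: [-0.002, 0.046, 0.999, 0.001]
wrist_force: [-9.6, 2.4, 16.9]
finger_gap: 0.0212
grip_force: 22.1
```

```bash
python3 a.py
```

```text
t 21.95 r 0.11789391773274588 az 174.5268593110374 xyaw 174.70432357784503 z 0.047819626103499505 F [  9.8   1.5 -16.8] M [ 0.41  1.98 -0.01] gap 0.021173858015022883 j [ 0.35  0.27 -0.43  0.87  0.    0.44]
```

Radial and vertical forces are creeping up a little. I relieve them by about a millimetre and go on in slower steps.

arm_command(moves=[-1, 1, 0, -1, 0, 0, 0, -1, -0.2, 8.2, -0.5, 0, 0, 0.07, -1, -0.3, 8.2, 0, 0, 0, 0.07, -1, -0.3, 8.2, 0, 0, 0, 0.07, -1, 0, 0, 0, 0, 0, 0])

```text
clock: 22.58
tcp_pos: [0.4339, 0.2666, 0.0479]
orientation: [-0.002, 0.151, 0.989, 0.0]
wrist_force: [-4.0, 3.4, 3.8]
finger_gap: 0.0204
grip_force: 21.1
```

```bash
python3 a.py
```

```text
t 22.575 r 0.11814272692983115 az 162.69562130982067 xyaw 162.6536687316837 z 0.04791781183312345 F [ 4.9  2.  -3.8] M [0.68 0.95 0.11] gap 0.02038581548642911 j [ 0.39  0.3  -0.39  0.88  0.    0.69]
```

arm_command(moves=[-1, -0.2, 8.2, 0, 0, 0, 0.07, -1, -0.2, 8.2, 0, 0, 0, 0.07, -1, -0.2, 8.2, 0, 0, 0, 0.07, -1, 0, 0, 0, 0, 0, 0])

```text
clock: 23.08
tcp_pos: [0.443, 0.2879, 0.0479]
orientation: [-0.002, 0.254, 0.967, -0.002]
wrist_force: [-6.2, -1.0, 6.2]
finger_gap: 0.0206
grip_force: 21.4
```

```bash
python3 a.py
```

```text
t 23.075 r 0.11802802555315837 az 151.47382235443087 xyaw 150.56947678679822 z 0.0478818703702338 F [ 4.9 -4.  -6.2] M [-0.11  1.16 -0.04] gap 0.020572474050884946 j [ 0.42  0.33 -0.34  0.9  -0.    0.94]
```

arm_command(moves=[-1, -0.1, 6.2, 0, 0, 0, 0.052, -1, -0.1, 6.2, 0, 0, 0, 0.052, -1, 0, 0, 0, 0, 0, 0])

```text
clock: 23.45
tcp_pos: [0.444, 0.2875, 0.0473]
orientation: [-0.003, 0.306, 0.952, -0.013]
wrist_force: [-15.7, -32.7, 26.3]
finger_gap: 0.0207
grip_force: 24.9
```

```bash
python3 a.py
```

```text
t 23.45 r 0.11699382240662988 az 151.41365194415692 xyaw 144.3749027582756 z 0.04725524243787808 F [ -6.4 -36.4 -25.3] M [-7.01  3.39  0.09] gap 0.020717015641043165 j [ 0.43  0.35 -0.32  0.92 -0.02  1.05]
```

End stop: the handle stayed at azimuth 151.4° while the tangential force rose to 36 N. Total travel was 158° (2.76 rad), so the start angle was about 0.29, as specified. I ease the preload, open and lift.

arm_command(moves=[-1, 0, -4, 0, 0, 0, -0.05, -1, 0, -4, 0, 0, 0, -0.05, -1, 0, 0, 0, 0, 0, 0])

```text
clock: 23.82
tcp_pos: [0.443, 0.2878, 0.0476]
orientation: [-0.002, 0.257, 0.966, -0.005]
wrist_force: [-8.9, -11.2, 11.6]
finger_gap: 0.0203
grip_force: 22.3
```

```bash
python3 a.py
```

```text
t 23.825 r 0.11797973435755567 az 151.49226708232737 xyaw 150.2535344495767 z 0.04758087188369482 F [  2.2 -14.2 -11.4] M [-2.49  1.92 -0.09] gap 0.020313958702673048 j [ 0.43  0.34 -0.33  0.91 -0.    0.95]
```

arm_command(moves=[0.4, 0, -2, 0, 0, 0, 0, 0.4, 0, 0, 0, 0, 0, 0, 0.4, 0, 0, 0, 0, 0, 0, 0.4, 0, 0, 0, 0, 0, 0, 0.4, 0, 0, 0, 0, 0, 0])

```text
clock: 24.45
tcp_pos: [0.4462, 0.2905, 0.0479]
orientation: [-0.0, 0.256, 0.967, -0.0]
wrist_force: [-0.0, 0.2, -0.7]
finger_gap: 0.0598
grip_force: 0.0
```

```bash
python3 a.py
```

```text
t 24.45 r 0.11649618284049512 az 149.5835562679532 xyaw 150.34309904708476 z 0.04792422884394346 F [0.1 0.2 0.7] M [-0.01 -0.01  0.03] gap 0.05979180614533309 j [ 0.43  0.34 -0.33  0.9  -0.    0.94]
```

arm_command(moves=[0.4, 0, 0, -30, 0, 0, 0, 0.4, 0, 0, -40, 0, 0, 0, 0.4, 0, 0, -40, 0, 0, 0, 0.4, 20, -30, -10, 0, 0, 0, 0.4, 15, -50, 0, 0, 0, 0, 0.4, -20, -50, 0, 0, 0, 0, 0.4, -25, -50, 0, 0, 0, 0, 0.4, -25, -50, 0, 0, 0, 0])

```text
clock: 25.45
tcp_pos: [0.3626, 0.072, 0.1685]
orientation: [0.001, 0.255, 0.967, -0.0]
wrist_force: [1.0, -1.0, -0.3]
finger_gap: 0.0596
grip_force: 0.0
```

arm_command(moves=[0.4, -25, -50, 0, 0, 0, 0, 0.4, -25, -50, 0, 0, 0, 0, 0.4, 0, 0, 0, 0, 0, 0])

```text
clock: 25.82
tcp_pos: [0.3569, -0.0421, 0.1686]
orientation: [0.0, 0.26, 0.966, -0.001]
wrist_force: [-0.0, 0.1, -0.1]
finger_gap: 0.0596
grip_force: 0.0
```

```bash
python3 v.py fin; python3 -c "
from h import *
im,d=read_camera('top'); im2,d2=read_camera('side')
o=np.load('top0.npz'); 
cv2.imwrite('pics/fin2.png',np.vstack([np.hstack([cv2.resize(im,(395,296)),cv2.resize(im2,(395,296))]),np.hstack([cv2.resize(im[120:250,60:235],(395,296),interpolation=2),cv2.resize(im2[80:210,180:355],(395,296),interpolation=2)])]))"
```

```text
top holder 88 ((591.6690673828125, 286.8828125), (32.337581634521484, 45.28736114501953), 54.96074295043945) z 74.0 slopes [0.018 0.006]
top red 16 [0.4453 0.283  0.0825] 0.08780854443501562
side holder 141 ((608.380126953125, 303.7032165527344), (103.85595703125, 57.59343719482422), 55.712799072265625) z 73.7 slopes [-0.014  0.018]
side red 44 [0.4473 0.2784 0.067 ] 0.08886486937474003
t 25.93 tcp [ 0.3566 -0.0389  0.1684] j [-0.33 -0.09 -0.51  1.15 -0.    0.19] gap 0.0597 F [ 0.6 -0.3 -0.2]
 shift in tool axes now [-141.4  286.1  106.1] after turn [  28.4 -317.8  106.4] |d| 336 turn [ 0.000e+00 -1.000e-03 -2.772e+00] deg 158.8
```

View pics/fin2.png

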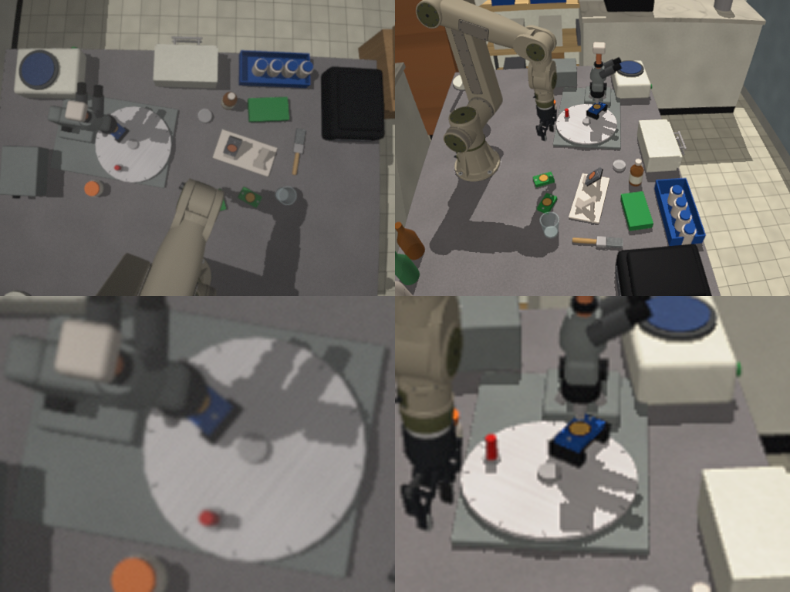

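The holder sits level under the objective, the handle is at the lower left (208,518), and everything else is in place. Camera angles differ by 1–2° from the gripped stop reading, so I will go back and nudge the handle once more to be sure it is at the stop.

arm_command(moves=[0.4, 12, 45, 0, 0, 0, 0, 0.4, 12, 47, 0, 0, 0, 0, 0.4, 12, 47, 0, 0, 0, 0, 0.4, 12, 47, 0, 0, 0, 0, 0.4, 12, 47, 0, 0, 0, 0, 0.4, 13, 47, 0, 0, 0, 0, 0.4, 13, 47, 0, 0, 0, 0, 0.4, 0, 0, 0, 0, 0, 0])

```text
clock: 27.02
tcp_pos: [0.4429, 0.293, 0.1673]
orientation: [-0.0, 0.252, 0.968, -0.0]
wrist_force: [-1.2, 0.2, -0.4]
finger_gap: 0.0594
grip_force: 0.0
```

```bash
python3 -c "
from g import *
go([.4445,.2885,.05],down(150.3))"
```

```text
t 27.02 tcp [0.4429 0.293  0.1673] j [ 0.43  0.25 -0.15  1.18 -0.    0.94] gap 0.0594 F [-1.2  0.2 -0.4]
 shift in tool axes now [ -3.7  -3.1 117.3] after turn [ -3.7  -3.1 117.3] |d| 117 turn [-0.001 -0.     0.009] deg 0.5
```

arm_command(moves=[0.4, -3.7, -3, 30, 0, 0, 0, 0.4, 0, 0, 40, 0, 0, 0, 0.4, 0, 0, 45, 0, 0, 0, 0.4, 0, 0, 0, 0, 0, 0, -0.2, 0, 0, 0, 0, 0, 0, -0.2, 0, 0, 0, 0, 0, 0, -0.2, 0, 0, 0, 0, 0, 0])

```text
clock: 27.9
tcp_pos: [0.4467, 0.2843, 0.0546]
orientation: [0.001, 0.256, 0.967, 0.0]
wrist_force: [-1.3, 0.7, 0.1]
finger_gap: 0.034
grip_force: 0.0
```

arm_command(moves=[-0.2, 0, 3, 0, 0, 0, 0, -0.2, 0, 3, 0, 0, 0, 0, -0.2, 0, 0, 0, 0, 0, 0])

```text
clock: 28.28
tcp_pos: [0.4487, 0.2892, 0.053]
orientation: [-0.0, 0.256, 0.967, -0.0]
wrist_force: [0.6, -0.6, 1.1]
finger_gap: 0.0342
grip_force: 0.0
```

```bash
python3 a.py
```

```text
t 28.275 r 0.11371202328494825 az 149.48945247733633 xyaw 150.3431620508022 z 0.05300544677550805 F [-0.8 -0.3 -1.1] M [-0.03  0.03 -0.  ] gap 0.034174277762493675 j [ 0.42  0.34 -0.32  0.91 -0.    0.94]
```

arm_command(moves=[-0.2, 0, 2, 0, 0, 0, 0, -0.2, 0, 2, 0, 0, 0, 0, -0.2, 0, 2, 0, 0, 0, 0, -0.2, 0, 0, 0, 0, 0, 0])

```text
clock: 28.78
tcp_pos: [0.4497, 0.2915, 0.0526]
orientation: [-0.001, 0.256, 0.967, -0.004]
wrist_force: [-3.0, -8.8, 5.6]
finger_gap: 0.0337
grip_force: 4.7
```

```bash
python3 a.py
```

```text
t 28.775 r 0.1140203366562512 az 148.27590438739634 xyaw 150.2839221876368 z 0.0525716408647515 F [-1.7 -9.2 -5.5] M [-1.9   0.76  0.  ] gap 0.03365673982117342 j [ 0.43  0.34 -0.31  0.92 -0.    0.95]
```

9 N of resistance, well above the 1–2 N friction, at the expected place: it is at the stop. I back off to centre, open and leave.

arm_command(moves=[0, 0, -4, 0, 0, 0, 0, 0.3, 0, -4, 0, 0, 0, 0, 0.4, 0, 0, 0, 0, 0, 0, 0.4, 0, 0, -20, 0, 0, 0, 0.4, 0, 0, -40, 0, 0, 0, 0.4, 0, 0, -40, 0, 0, 0, 0.4, 20, -40, -15, 0, 0, 0, 0.4, 0, -50, 0, 0, 0, 0])

```text
clock: 29.78
tcp_pos: [0.386, 0.2197, 0.1697]
orientation: [0.001, 0.255, 0.967, 0.001]
wrist_force: [0.2, -1.0, 0.3]
finger_gap: 0.0597
grip_force: 0.0
```

arm_command(moves=[0.4, -20, -50, 0, 0, 0, 0, 0.4, -25, -50, 0, 0, 0, 0, 0.4, -25, -50, 0, 0, 0, 0, 0.4, -25, -50, 0, 0, 0, 0, 0.4, 0, 0, 0, 0, 0, 0, 0.4, 0, 0, 0, 0, 0, 0])

```text
clock: 30.52
tcp_pos: [0.3693, -0.0018, 0.1684]
orientation: [-0.0, 0.257, 0.967, -0.0]
wrist_force: [0.4, -0.2, 0.1]
finger_gap: 0.0598
grip_force: 0.0
```

```bash
python3 v.py fin3 && python3 -c "
from workcell import *
print(hand_in())"
```

```text
top holder 84 ((590.7674560546875, 286.9319763183594), (31.3468074798584, 47.01164245605469), 54.6517219543457) z 74.6 slopes [-0.009  0.009]
top red 16 [0.4452 0.2828 0.0837] 0.08766256988860754
side holder 146 ((608.3706665039062, 302.5972900390625), (99.92477416992188, 55.05970764160156), 51.67894744873047) z 74.5 slopes [-0.02   0.024]
side red 43 [0.4472 0.2785 0.0676] 0.08768700315063782
t 30.62 tcp [ 0.3693 -0.0008  0.1683] j [-0.22 -0.07 -0.5   1.14 -0.    0.3 ] gap 0.0597 F [-0.1 -0.9 -0.5]
 shift in tool axes now [-150.5  246.1  106.1] after turn [  50.1 -284.   106.3] |d| 307 turn [-0.000e+00 -1.000e-03 -2.767e+00] deg 158.6
the job is handed in; nothing more can be done
None
```

The blue holder is seated flat in the pocket with its brass face up, the turntable is turned clockwise to its end stop under the objective, and the job was handed in at 30.6 s.

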